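# Hold the UV hand lamp over an uncovered chromatography plate

## Robot

A 6-joint arm with a two-finger parallel gripper is mounted at the origin on the work surface. World frame = base frame: x ahead of the robot, y to its left, z up, the work surface at z = 0. Lengths are in m, angles in degrees, forces in N, time in s.
With the tool pointing down it reaches from about 0.3 to 0.75 m from the base axis. Payload 8.5 kg.
Tool frame: the origin (TCP) lies midway between the tips of the shut fingers; the grasp point (between the pads) lies 19 mm behind it (env.tcp_to_grasp is the z of the grasp point in the tool frame, in m); z points along the fingers, y is the line along which they close (so a half turn about z gives the same grasp; the last joint's range is limited). The gripper opens to 85 mm and grips with 20 to 120 N. Pads are 22 mm wide; open, the fingers measure 114 mm over their backs; the gripper's body (76 mm by 85 mm) begins 54 mm behind the grasp point. The pads swing forward as they close: fully open they stand 13 mm farther back than shut.
Start: joints at [53.497, 21.807, 74.336, -0, 83.858, -12.336], TCP at [0.225, 0.502, 0.231] pointing down, gripper open.
Joint ranges: [-178.18, 178.18], [-50.72, 133.34], [12.68, 142.11], [-81.47, 261.47], [9.98, 163.14], [-165.26, 165.26]. Speed limits (degrees/s): [136.94, 136.94, 180, 180, 180, 180].

## Interface

Orientations are given as a 3x3 rotation matrix whose columns are the frame's x, y, z axes.
In Python, from rig import env, imaging, job, models gives the robot as it stands. The module is installed in compiled form; this text tells all that it offers.
- The arm moves only by the tool jog_arm, never from a script. Its argument "plan" is text: rows parted by semicolons, each of 7 numbers parted by spaces: the turn, a rotation vector about the tool's x, y, z in degrees, then the shift along the tool's x, y, z in cm, then the closure in counts, from 0 (fully open) to 255 (shut). In form: rx ry rz x y z claw; .... A call has 1 to 10 rows; each row shifts and turns the commanded pose from where the row before left it, along the tool's axes as they then stand; what a row does not reach is not made up. A row lasts 1/12 s, in which the tool goes at most 41.7 mm and 7.16 degrees, less where a joint would pass 70% of its speed; a pose out of reach is approached as far as the arm can. A call with a gripper value outside its range is refused whole. The fingers move at their own pace and stop on an object; "grip_force" is the grip in N (left out, the last holds). Time passes only in rows, so rows that do not move let the fingers close. It gives the time, the measured TCP pose, the force, the opening and the grip force at its end, in the units of the state.
- env.observe(): the state, without advancing time (a new reading comes with each control period).
- imaging.get_image(name): name is "scene" or "top" or "wrist"; returns a dict with "pixels" (400x640x3 uint8, red, green, blue), "depth" (400x640 float32, m along the optical axis (not along the pixel's ray), 0 where there is no reading), "fov_y" (degrees; the focal length in pixels is half the picture's height over the tangent of half this angle, whatever the lens; pixels are square), "cx", "cy" (the principal point, pixels), "distortion" ([k1, k2, p1, p2, k3] as OpenCV has them; the pictures are not rectified), "world_from_camera" (4x4, takes a point from camera to world coordinates). Camera axes: x right, y down, z forward; pixel columns grow to the right and rows downward; lengths in m; the calibration is good to about 2 mm. A picture is of the moment at which its call begins.
- job.close_job(): hands the job in; it is judged then, once.
Trained networks look in the newest picture that a camera, given by its name, has taken for a name from the list of things; names that differ only in an ending like _2 or _b are one class to them, and where a whole thing is asked for, a point or a joint stands for the part that bears it (a point fixed in the world has none). Each returns a list of dicts, best first, with "confidence" (0 to 1); they miss things now and then, are a little off and sometimes report something else, mostly with a low value. They report only what shows in the picture. A call takes as long as a camera call. They do not tell look-alikes from the thing itself.
- models.outline_of(camera, query): "region" (400x640 bool, what is visible of it) and "bbox" ([centre column, centre row, width, height] in pixels, round what is visible of it).
- models.tip_of(camera, query): "at" ([column, row] in pixels: a listed point, or the origin of a listed thing).
The state is a dict: "time_s": time; "q": joint angles; "qvel": joint speeds; "joint_efforts": joint torques, N m; "position": TCP position; "tool_rot": TCP orientation; "ft_force": force on the tool from outside, world axes, zero at the start; "wrist_torque": the same for the moment, N m; "grip_width": finger opening in m; "gripper_force": force on a finger pad.
Only numpy, scipy, OpenCV 4.12 (cv2) and the standard library are available. Lean on these libraries where they do the work, as an engineer would, in place of code of your own. Each camera call takes 0.05 s, during which the arm holds its last target. There are 200 camera calls.

## Task

Lift the loose lid off the metal plate box and lay it flat, handle up, on the bare bench top (set it down, do not drop it). Then take the blue UV hand lamp by its yellow handle, carry it over the tube rack, and finish still holding it level and still over the open box: centred on it, long sides parallel to the box's, with its underside about 1 cm above the box's rim and never touching the box. Leave the tube rack untouched and the jar, beaker and bottle where they stand.

Things in the scene. Friction and masses are not known exactly. Their poses are not given: they have to be found in the camera images.
- plate_box: Open aluminium box fixed to the bench, 130 (its x) x 90 (its y) mm outside, 30 mm high, 4 mm walls; a pale green thin-layer plate 100 x 50 mm lies fixed on its floor. Origin: centre of its underside, on the bench; z up. Covered by the lid at the start. It may stand on either side (left or right) of the tube rack, the lamp's charging base on the other; it is turned by up to 20 degrees.
- rim_center (a point): The centre of the box's mouth, level with its rim: 30 mm above the bench. Same axes as the box.
- lid: White loose lid, about 120 g, lying on the box and simply lifting off. Origin: centre of its underside. Bottom up: a 114 x 74 mm locating step 5 mm high that drops into the box with 4 mm play all round, a 134 (x) x 94 (y) mm plate from 5 to 11 mm, and a green handle bar from 11 to 45 mm. On the box its origin is 25 mm above the bench; laid on the bench, 0 mm.
- lid_handle (a point): Centre of the lid's green handle bar, 60 mm long (lid x), 18 mm thick (lid y), 34 mm high: its top is 17 mm above this point, the lid's plate 17 mm below, the lid's underside 28 mm below. Same axes as the lid; lid x runs along the box's x.
- lamp: UV hand lamp, about 320 g, balanced at its middle: blue body 150 (x) x 60 (y) x 34 mm high with a yellow handle bar along the middle of its top. Origin: centre of its underside. It lies on the charging base, its underside 12 mm above the bench at the start; it lifts straight up.
- lamp_center (a point): Centre of the lamp, half-way up its 72 mm height (36 mm above its underside). Handle bar: 90 mm long (lamp x), 24 mm thick (lamp y), from 2 mm below this point to 36 mm above it. Same axes as the lamp.
- lamp_window (a point): Centre of the lamp's flat underside (the violet lamp window).
- charger: Grey charging base fixed to the bench, 184 (x) x 90 (y) mm, its top 12 mm above the bench, with an 8 mm high lip at each end (x) just beyond the lamp's ends. Origin: centre of its underside.
- rack: White tube rack fixed to the bench between the box and the charging base, 300 (x) x 56 (y) mm, filled with capped glass tubes whose caps reach 124 mm above the bench. Origin: centre of its underside; x along its length. Must not be touched.
- rack_top (a point): Centre of the rack at the height of the tube caps' tops, 124 mm above the bench. Same axes as the rack.
- jar: Amber glass jar with white cap, 60 mm across, 85 mm high, standing loose at the far end. Origin: centre of its underside. Leave alone.
- beaker: Empty glass beaker, 64 mm across, 85 mm high, standing loose at the far end. Origin: centre of its underside. Leave alone.
- bottle: White bottle with blue cap, 56 mm across, 120 mm high, standing loose beyond the far end of the rack. Origin: centre of its underside. Leave alone.
Things that resemble listed ones, but are neither listed nor needed, are in the scene too. Leave any brown or pink look-alike of the lid alone.

How it is judged (in metres and radians):
On the way, in this order (a step that is already met when the one before it is completed fails the run):
1. the lid is lifted clear of the box in the fingers (height (world z) of lid above 0.04 m and contact force between lid and the fingers above 0.3 N and angle between lid's own z axis and vertical below 0.35 rad), for 0.1 s.
2. the lid lies flat on the bench top, handle up, let go (height (world z) of lid below 0.01 m and angle between lid's own z axis and vertical below 0.1 rad and contact force between lid and the fingers below 0.1 N and linear speed of lid below 0.03 m/s), for 0.2 s.
3. the lamp, held, passes over the tube rack (height (world z) of lamp_window above 0.12 m and y of lamp_window in the frame of rack between -0.05 and 0.05 m and x of lamp_window in the frame of rack between -0.2 and 0.2 m and contact force between lamp and the fingers above 0.3 N), for 0.02 s.
At the end, for the whole second after the job is handed in: Lamp held still, touching only the fingers: underside centre within 15 mm sideways of the box centre, 4 to 20 mm above its rim, level within 0.1 rad, long axis within 0.14 rad of the box's. Lid let go, flat on the bench (within 0.1 rad, under 10 mm up), handle up, clear of the box (height (world z) of lid below 0.01 m and angle between each of lid, lamp's own z axis and vertical below 0.1 rad and contact force between lid and the fingers below 0.1 N and horizontal distance between lamp_window and rim_center below 0.015 m and z of lamp_window in the frame of rim_center between 0.004 and 0.02 m and angle between the x axis of lamp and the x axis of plate_box, either way round below 0.14 rad and linear speed of lamp below 0.03 m/s and contact force between lamp and the fingers above 0.5 N and contact force between each of lamp, lid and plate_box below 0.05 N and contact force between lamp and lid below 0.05 N); the arm keeps its last pose, push and grip.
It fails at once if the lamp touches the plate box (contact force between lamp and plate_box above 0.5 N).
It fails at once if the tube rack is touched (contact force between rack and anything else above 1.5 N).
It fails at once if the lid is dropped or thrown (linear speed of lid above 0.7 m/s and contact force between lid and the fingers below 0.1 N).
It fails at once if the jar, beaker or bottle is shifted by over 2 cm or tipped (distance of any of jar, beaker, bottle from where it was at the start of the episode above 0.02 m or angle between any of jar, beaker, bottle's own z axis and vertical above 0.3 rad).
It also fails if it takes over 69 s, if anything falls off the work surface, if the arm or the gripper's body presses on something with over 40 N, if the wrist force passes 120 N, or if a joint passes its speed limit or range.

## Working session

There is one attempt and no reset: what is moved stays moved. The work goes in short steps, Python scripts to look and compute and a tool call to move; the robot and the scene stay as the last step left them, time stands still between calls to the robot, and variables do not carry over. Pictures are saved under pics/ and viewed, at most 10 in all, crops included, and the job is handed in when it is done.

Besides the shell and the picture viewer there is one more tool, called by a JSON object that holds its "fn" and its "kwargs". jog_arm: Moves the arm, as the interface text tells. Its arguments: {"type":"object","properties":{"plan":{"type":"string"},"grip_force":{"type":"number"}},"required":["plan"]}

```bash
mkdir -p pics; cat > h.py <<'E'
import numpy as np, cv2
from rig import env, imaging, job, models
def world(im, mask=None):
    d=im["depth"]; h,w=d.shape; f=h/2/np.tan(np.radians(im["fov_y"])/2)
    K=np.array([[f,0,im["cx"]],[0,f,im["cy"]],[0,0,1]])
    v,u=np.nonzero((d>0) if mask is None else (mask&(d>0)))
    n=cv2.undistortPoints(np.c_[u,v].astype(float)[:,None],K,np.array(im["distortion"],float))[:,0]
    z=d[v,u]; T=np.array(im["world_from_camera"])
    return np.c_[n*z[:,None],z]@T[:3,:3].T+T[:3,3],u,v
def save(im,name,crop=None,scale=1):
    p=im["pixels"][:,:,::-1]
    if crop: p=p[crop[1]:crop[3],crop[0]:crop[2]]
    cv2.imwrite("pics/"+name,cv2.resize(p,None,fx=scale,fy=scale,interpolation=cv2.INTER_CUBIC))
def rect(P,lo,hi):
    Q=P[(P[:,2]>lo)&(P[:,2]<hi)]
    (c,s,a)=cv2.minAreaRect((Q[:,:2]*1000).astype(np.float32))
    if s[0]<s[1]: s=s[::-1]; a+=90
    a=(a+90)%180-90
    return np.round(c,1),np.round(s,1),round(a,1),len(Q),np.round(np.median(Q[:,2])*1000,1)
E
python3 - <<'E'
from h import *
for cam in ["scene","top"]:
    im=imaging.get_image(cam); save(im,cam+"0.png")
    for q in ["plate_box","lid","lid_handle","lamp","charger","rack","jar","beaker","bottle"]:
        for r in models.outline_of(cam,q)[:3]:
            P,u,v=world(im,r["region"].astype(bool))
            if len(P)>20: print(cam,q,round(r["confidence"],2),np.round(r["bbox"]),"med",np.round(np.median(P,0),3),"z95",round(np.percentile(P[:,2],97),3), rect(P,-1,1)[:3])
E
```

```text
scene plate_box 0.93 [302. 189.  63.  23.] med [ 0.545 -0.156  0.016] z95 0.03 (array([ 543.8, -169.2]), array([156.8,  76.8]), -38.1)
scene lid 0.75 [342. 146.  48.  26.] med [ 0.343 -0.246  0.013] z95 0.047 (array([ 332.7, -253.6]), array([134.3,  93.7]), -18.6)
scene lid 0.74 [302. 174.  55.  36.] med [ 0.534 -0.189  0.038] z95 0.072 (array([ 521.2, -219.6]), array([141.2, 133.6]), 85.7)
scene lid 0.61 [221. 184.  58.  34.] med [ 0.714 -0.3    0.013] z95 0.047 (array([ 732.4, -291.1]), array([178.6, 146.8]), 37.4)
scene lid_handle 0.81 [340. 144.  46.  28.] med [ 0.344 -0.246  0.013] z95 0.047 (array([ 333. , -254.7]), array([133.1,  95.7]), -18.6)
scene lid_handle 0.71 [221. 188.  63.  30.] med [ 0.714 -0.302  0.013] z95 0.047 (array([ 701.8, -314.5]), array([134.2, 109.5]), -65.0)
scene lid_handle 0.6 [300. 172.  63.  35.] med [ 0.532 -0.189  0.038] z95 0.072 (array([ 505.1, -219.1]), array([165.6, 141.4]), -5.3)
scene lamp 0.76 [395. 278.  65.  63.] med [0.591 0.211 0.048] z95 0.086 (array([569.5, 199.9]), array([151.1,  60.4]), -1.1)
scene lamp 0.19 [262. 259.  31.  51.] med [
[... 1543 characters left out ...]
0.522 -0.193  0.037] z95 0.071 (array([ 520.6, -196.5]), array([138.6,  93.9]), -5.8)
top lamp 0.77 [237. 196.  34.  67.] med [0.568 0.19  0.047] z95 0.086 (array([570.9, 205.7]), array([158.4,  76.3]), 0.0)
top charger 0.77 [240. 196.  43.  80.] med [0.561 0.166 0.013] z95 0.022 (array([568.6, 196.3]), array([186.2,  89.7]), -1.9)
top rack 0.63 [320. 227.  30. 141.] med [0.505 0.007 0.077] z95 0.126 (array([505.7,   8.7]), array([298.8,  55.6]), 3.6)
top jar 0.67 [259. 101.  28.  36.] med [0.778 0.145 0.084] z95 0.088 (array([785.6, 147.7]), array([54.9, 54.5]), 4.6)
top bottle 0.76 [326. 106.  24.  33.] med [ 0.762 -0.004  0.084] z95 0.121 (array([778.1,   4.6]), array([73.1, 54.2]), 51.4)
```

```bash
python3 - <<'E'
from h import *
im=imaging.get_image("top"); cv2.imwrite("pics/lids1.png",np.hstack([cv2.resize(im["pixels"][:,:,::-1][80:350,190:500],None,fx=1.7,fy=1.7)]))
P,u,v=world(im)
def reg(n,cx,cy,r,lo,hi):
    m=(np.hypot(P[:,0]-cx,P[:,1]-cy)<r); print(n,rect(P[m],lo,hi))
reg("lid plate",.522,-.197,.1,.031,.042); reg("lid handle",.522,-.197,.06,.062,.08)
reg("box sides",.522,-.197,.1,.005,.045)
reg("lampbody",.57,.2,.11,.04,.052); reg("lamphandle",.57,.2,.08,.075,.1); reg("charger",.567,.196,.115,.008,.03)
reg("rack",.5,.008,.2,.1,.14); reg("A",.33,-.255,.1,.006,.02);reg("C",.71,-.31,.1,.006,.02)
im2=imaging.get_image("scene"); P2,_,_=world(im2); P=P2
reg("s lid plate",.522,-.197,.1,.031,.042); reg("s lid handle",.522,-.197,.06,.062,.08)
reg("s lampbody",.57,.2,.11,.04,.052); reg("s lamphandle",.57,.2,.08,.075,.1)
for P in (world(im)[0],P2):
    m=(P[:,2]>.05)&(P[:,2]<.4)
    h,xe,ye=np.histogram2d(P[m,0],P[m,1],bins=[np.arange(-.1,1.1,.06),np.arange(-.6,.7,.06)])
    print([(round(xe[i]+.03,2),round(ye[j]+.03,2),int(h[i,j])) for i,j in zip(*np.nonzero(h>8))])
E
```

```text
lid plate (array([ 523.1, -196.8]), array([134. ,  94.5]), -4.8, 2200, np.float64(36.4))
lid handle (array([ 523. , -196.7]), array([59.6, 18.7]), -5.2, 244, np.float64(70.1))
box sides (array([ 517.1, -212.4]), array([161.7, 126.6]), -4.8, 2236, np.float64(36.4))
lampbody (array([569.8, 200.6]), array([150. ,  61.3]), -1.5, 1162, np.float64(46.6))
lamphandle (array([569.3, 200.4]), array([89.2, 25.1]), -1.0, 479, np.float64(84.0))
charger (array([570. , 197.9]), array([183.8,  91. ]), -1.8, 1133, np.float64(13.1))
rack (array([504.6,   8.4]), array([257.1,  44.2]), 3.5, 1006, np.float64(124.4))
A (array([ 332.8, -253.5]), array([133.6,  95.1]), -17.4, 2121, np.float64(11.6))
C (array([ 702.6, -313.6]), array([140. , 134.9]), 26.6, 2065, np.float64(11.4))
s lid plate (array([ 521.5, -197.8]), array([136.3,  98.2]), -4.7, 886, np.float64(37.4))
s lid handle (array([ 522.7, -197. ]), array([60.5, 20. ]), -4.5, 147, np.float64(70.3))
s lampbody (array([568.8, 199.6]), array([150.6,  60.4]), -1.4, 1012, np.float64(46.9))
s lamphandle (array([569.3, 201. ]), array([88.7, 24.6]), -0.9, 465
[... 2846 characters left out ...]
), (np.float64(0.77), np.float64(-0.57), 169), (np.float64(0.77), np.float64(-0.51), 134), (np.float64(0.77), np.float64(-0.45), 125), (np.float64(0.77), np.float64(-0.15), 418), (np.float64(0.77), np.float64(-0.09), 64), (np.float64(0.77), np.float64(-0.03), 155), (np.float64(0.77), np.float64(0.03), 578), (np.float64(0.77), np.float64(0.15), 599), (np.float64(0.83), np.float64(-0.57), 254), (np.float64(0.83), np.float64(-0.51), 274), (np.float64(0.83), np.float64(-0.45), 417), (np.float64(0.83), np.float64(-0.03), 14), (np.float64(0.83), np.float64(0.15), 315), (np.float64(0.89), np.float64(-0.57), 90), (np.float64(0.89), np.float64(-0.51), 143), (np.float64(0.89), np.float64(-0.45), 247)]
```

View pics/scene0.png

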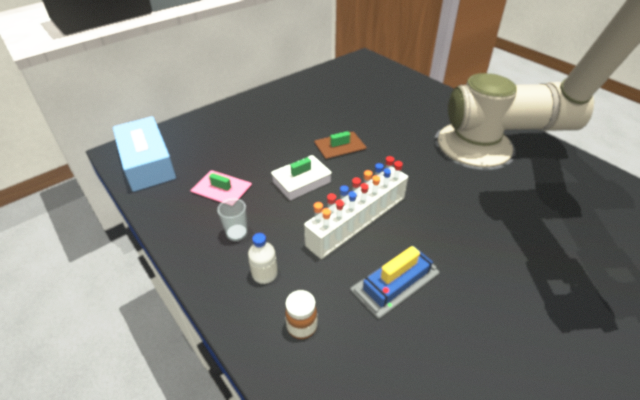

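View pics/top0.png

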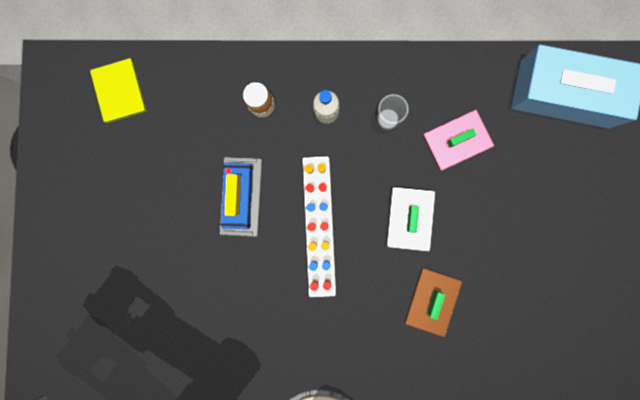

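Lid look-alikes in the top picture: white lid on the box at (411,218), brown at (435,303), and pink at (459,139). By the description, and by its plate height of 36 mm on the box, the white one at (411,218) is the real lid. The lamp is at (237,196), the rack at (320,227), and the jar, bottle and beaker are along the far edge at (258,100), (326,106) and (392,112). I'll check the choice in one close crop.

View pics/lids1.png

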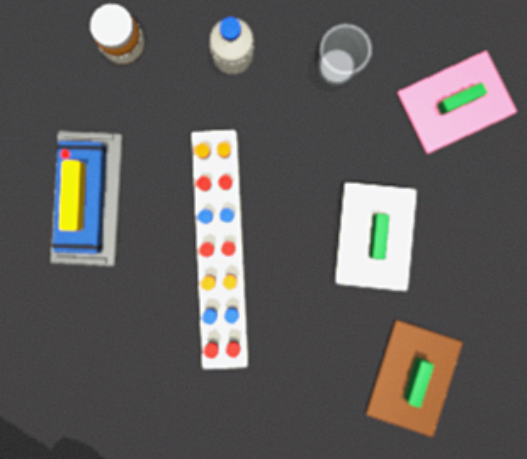

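```bash
cat >> h.py <<'E'
from scipy.spatial.transform import Rotation as R
def goto(xyz,yaw):
    """shift (cm, present tool axes) and turn to a tool-down pose, tool x along yaw (deg) either way round"""
    s=env.observe(); T=np.array(s["tool_rot"]); p=np.array(s["position"])
    best=None
    for k in (0,180):
        a=np.radians(yaw+k); x=np.array([np.cos(a),np.sin(a),0]); z=np.array([0,0,-1.]); G=np.c_[x,np.cross(z,x),z]
        rv=R.from_matrix(T.T@G).as_rotvec(degrees=True)
        print("yaw",yaw+k,"turn",np.round(rv,2),"shift before turn cm",np.round(T.T@(np.array(xyz)-p)*100,2),"after turn",np.round(G.T@(np.array(xyz)-p)*100,2))
    print("p",np.round(p,4),"q",np.round(s["q"],1),"w",s["grip_width"],"t",s["time_s"],"F",np.round(s["ft_force"],1))
E
python3 - <<'E'
from h import *
print(np.round(env.observe()["tool_rot"],3),env.tcp_to_grasp)
goto([.523,-.197,.20],-5)
E
```

```text
[[-0.912  0.409 -0.   ]
 [ 0.409  0.912 -0.   ]
 [ 0.    -0.    -1.   ]] -0.0187
yaw -5 turn [ -0.     0.   160.83] shift before turn cm [-55.78 -51.56   3.13] after turn [35.76 67.02  3.13]
yaw 175 turn [ -0.    -0.   -19.17] shift before turn cm [-55.78 -51.56   3.13] after turn [-35.76 -67.02   3.13]
p [0.2252 0.5018 0.2313] q [ 53.5  21.8  74.3  -0.   83.9 -12.3] w 0.08545368170996079 t 1.1 F [ 0.4  0.3 -0.2]
```

The crop shows the white lid with its green handle at (377,237), sitting on the box. The brown and pink look-alikes lie on the bench at (415,380) and (458,103). I'm going for the white one.

{"fn": "jog_arm", "kwargs": {"plan": "0 0 -6.4 0 0 0 0; 0 0 -6.4 0 0 0 0; 0 0 -6.4 0 0 0 0; 0 0 0 -1.7 -3.2 0 0; 0 0 0 -1.7 -3.2 0 0; 0 0 0 -1.7 -3.2 0 0; 0 0 0 -1.7 -3.2 0 0; 0 0 0 -1.7 -3.2 0 0; 0 0 0 -1.7 -3.2 0 0; 0 0 0 -1.7 -3.2 0 0", "grip_force": 60}}

```text
time_s: 1.93
position: [0.3246, 0.2667, 0.2315]
tool_rot: [[-0.996, 0.086, 0.001], [0.086, 0.996, 0.0], [-0.0, 0.0, -1.0]]
ft_force: [0.9, -0.0, -0.3]
grip_width: 0.0857
gripper_force: 0.0
```

{"fn": "jog_arm", "kwargs": {"plan": "0 0 0 -1.7 -3.2 0 0; 0 0 0 -1.7 -3.2 0 0; 0 0 0 -1.7 -3.2 0 0; 0 0 0 -1.7 -3.2 0 0; 0 0 0 -1.7 -3.2 0 0; 0 0 0 -1.7 -3.2 0 0; 0 0 0 -1.7 -3.2 0 0; 0 0 0 -1.7 -3.2 0 0; 0 0 0 -1.7 -3.2 0 0; 0 0 0 -1.7 -3.2 0 0"}}

```text
time_s: 2.77
position: [0.4663, -0.0671, 0.2315]
tool_rot: [[-0.996, 0.087, 0.0], [0.087, 0.996, -0.0], [-0.0, -0.0, -1.0]]
ft_force: [1.2, 1.0, 1.1]
grip_width: 0.0855
gripper_force: 0.0
```

{"fn": "jog_arm", "kwargs": {"plan": "0 0 0 -1.7 -3.2 0 0; 0 0 0 -1.7 -3.2 0 0; 0 0 0 -1.7 -3.2 0 0; 0 0 0 -1.7 -3.2 0 0; 0 0 0 0 0 0 0; 0 0 0 0 0 0 0; 0 0 0 0 0 0 0"}}

```text
time_s: 3.35
position: [0.5224, -0.1982, 0.2311]
tool_rot: [[-0.996, 0.087, -0.001], [0.087, 0.996, 0.001], [0.001, 0.001, -1.0]]
ft_force: [0.8, 0.6, -0.2]
grip_width: 0.0855
gripper_force: 0.0
```

```bash
python3 - <<'E'
from h import *
im=imaging.get_image("top"); P,u,v=world(im); m=np.hypot(P[:,0]-.523,P[:,1]+.197)<.1
print(rect(P[m],.031,.042))
im=imaging.get_image("wrist"); save(im,"w1.png"); P,u,v=world(im)
for lo,hi,r in((.031,.042,.1),(.062,.08,.06)):
    m=np.hypot(P[:,0]-.523,P[:,1]+.197)<r
    try: print(rect(P[m],lo,hi))
    except Exception as e: print(e)
goto([.523,-.197,.041],-5)
E
```

```text
(array([ 523.3, -194.7]), array([134.6,  91.1]), -5.7, 1248, np.float64(36.5))
(array([ 521.5, -197.4]), array([132.6,  94.5]), -4.8, 10682, np.float64(35.1))
(array([ 521.2, -197.7]), array([58.3, 17.5]), -4.5, 1217, np.float64(68.9))
yaw -5 turn [-1.0000e-02  1.0000e-02 -1.7991e+02] shift before turn cm [-0.06  0.06 19.06] after turn [ 0.06 -0.06 19.06]
yaw 175 turn [0.   0.   0.09] shift before turn cm [-0.06  0.06 19.06] after turn [-0.06  0.06 19.06]
p [ 0.5224 -0.1975  0.2316] q [ -32.9   22.7   72.9    0.    84.4 -118. ] w 0.08562523240047697 t 3.45 F [0.2 0.3 0.2]
```

{"fn": "jog_arm", "kwargs": {"plan": "0 0 0 0 0 3 0; 0 0 0 0 0 3 0; 0 0 0 0 0 3 0; 0 0 0 0 0 3 0; 0 0 0 0 0 2 0; 0 0 0 0 0 2 0; 0 0 0 0 0 1.5 0; 0 0 0 0 0 1.5 0; 0 0 0 0 0 0 0; 0 0 0 0 0 0 0"}}

```text
time_s: 4.28
position: [0.5226, -0.1978, 0.0416]
tool_rot: [[-0.996, 0.086, -0.001], [0.086, 0.996, 0.0], [0.001, 0.0, -1.0]]
ft_force: [-0.2, 0.3, 1.1]
grip_width: 0.0855
gripper_force: 0.0
```

{"fn": "jog_arm", "kwargs": {"plan": "0 0 0 0 0 0 255; 0 0 0 0 0 0 255; 0 0 0 0 0 0 255; 0 0 0 0 0 0 255; 0 0 0 0 0 0 255; 0 0 0 0 0 0 255; 0 0 0 0 0 0 255; 0 0 0 0 0 0 255; 0 0 0 0 0 0 255; 0 0 0 0 0 0 255"}}

```text
time_s: 5.12
position: [0.5228, -0.1987, 0.0418]
tool_rot: [[-0.996, 0.087, 0.001], [0.087, 0.996, -0.0], [-0.001, -0.0, -1.0]]
ft_force: [-1.5, 0.4, 6.4]
grip_width: 0.0169
gripper_force: 59.7
```

{"fn": "jog_arm", "kwargs": {"plan": "0 0 0 0 0 0 255; 0 0 0 0 0 0 255; 0 0 0 0 0 -0.5 255; 0 0 0 0 0 -0.5 255; 0 0 0 0 0 -1 255; 0 0 0 0 0 -1 255; 0 0 0 0 0 -1 255; 0 0 0 0 0 -1 255; 0 0 0 0 0 -1 255; 0 0 0 0 0 0 255"}}

```text
time_s: 5.95
position: [0.5235, -0.1991, 0.1038]
tool_rot: [[-0.996, 0.087, 0.003], [0.087, 0.996, -0.002], [-0.004, -0.002, -1.0]]
ft_force: [-0.1, 0.0, -1.3]
grip_width: 0.0172
gripper_force: 58.8
```

```bash
python3 - <<'E'
from h import *
im=imaging.get_image("wrist"); im2=imaging.get_image("scene")
a=im["pixels"][:,:,::-1]; b=cv2.resize(im2["pixels"][120:220,240:400,::-1],(640,400))
cv2.imwrite("pics/lift.png",cv2.resize(np.vstack([a,b]),(480,600)))
P,u,v=world(im2); c=env.observe()["position"]; m=np.hypot(P[:,0]-c[0],P[:,1]-c[1])<.1
goto([.52,-.36,.10],-5); goto([.52,-.36,.018],-5)
E
```

```text
yaw -5 turn [-6.0000e-02 -3.0000e-02 -1.7997e+02] shift before turn cm [ -1.13 -16.1    0.17] after turn [ 1.14 16.1   0.17]
yaw 175 turn [-0.02  0.04  0.03] shift before turn cm [ -1.13 -16.1    0.17] after turn [ -1.14 -16.1    0.17]
p [ 0.5227 -0.1986  0.1017] q [ -32.9   29.9   84.1   -0.    66.  -118. ] w 0.016922727323130504 t 6.05 F [ 0.1  0.2 -1. ]
yaw -5 turn [-6.0000e-02 -3.0000e-02 -1.7997e+02] shift before turn cm [ -1.13 -16.1    8.37] after turn [ 1.14 16.1   8.37]
yaw 175 turn [-0.02  0.04  0.03] shift before turn cm [ -1.13 -16.1    8.37] after turn [ -1.14 -16.1    8.37]
p [ 0.5227 -0.1986  0.1017] q [ -32.9   29.9   84.1   -0.    66.  -118. ] w 0.016922727323130504 t 6.05 F [ 0.1  0.2 -1. ]
```

View pics/lift.png

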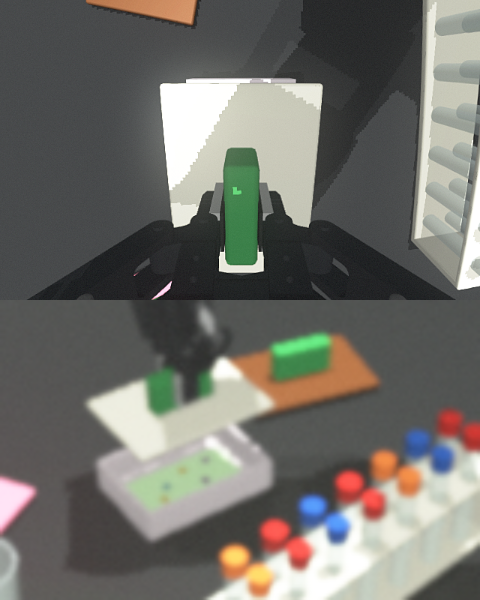

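The lid is held level above the open box (lower half, box centred near (185,480)), and the wrist view shows the green handle between the pads at (240,210).

{"fn": "jog_arm", "kwargs": {"plan": "0 0 0 -0.1 -1.0 0 255; 0 0 0 -0.1 -2.0 0 255; 0 0 0 -0.1 -2.2 0 255; 0 0 0 -0.2 -2.2 0 255; 0 0 0 -0.2 -2.2 0 255; 0 0 0 -0.1 -2.2 0 255; 0 0 0 -0.1 -2.2 0 255; 0 0 0 -0.1 -1.5 0 255; 0 0 0 -0.1 -0.6 0 255; 0 0 0 0 0 0 255"}}

```text
time_s: 6.88
position: [0.5192, -0.3614, 0.1005]
tool_rot: [[-0.996, 0.088, -0.001], [0.088, 0.996, 0.0], [0.001, 0.0, -1.0]]
ft_force: [-0.3, -0.5, -1.7]
grip_width: 0.0169
gripper_force: 58.8
```

{"fn": "jog_arm", "kwargs": {"plan": "0 0 0 0 0 1 255; 0 0 0 0 0 1 255; 0 0 0 0 0 1 255; 0 0 0 0 0 1 255; 0 0 0 0 0 1 255; 0 0 0 0 0 1 255; 0 0 0 0 0 0.8 255; 0 0 0 0 0 0.5 255; 0 0 0 0 0 0.5 255; 0 0 0 0 0 0 255"}}

```text
time_s: 7.72
position: [0.5194, -0.3597, 0.0224]
tool_rot: [[-0.996, 0.087, -0.001], [0.087, 0.996, 0.001], [0.001, 0.001, -1.0]]
ft_force: [-0.4, 0.3, -0.1]
grip_width: 0.0171
gripper_force: 58.8
```

```bash
python3 - <<'E'
from h import *
im=imaging.get_image("top"); save(im,"box.png",(340,130,500,330),3); P,u,v=world(im)
for i in (0,1):
  for lo,hi in((.026,.034),(.018,.034),(.024,.034)):
    m=np.hypot(P[:,0]-.522,P[:,1]+.197)<.085
    print("box rim",rect(P[m],lo,hi))
  im=imaging.get_image("scene"); P,u,v=world(im)
goto([.52,-.36,.017],-5)
E
```

```text
box rim (array([ 522.5, -197.7]), array([129.9,  90.5]), -5.0, 379, np.float64(30.3))
box rim (array([ 522.4, -197.7]), array([129.9,  90.5]), -5.0, 474, np.float64(29.9))
box rim (array([ 522.5, -197.7]), array([129.9,  90.5]), -5.0, 400, np.float64(30.2))
box rim (array([ 521.2, -199. ]), array([131.8,  94.2]), -5.1, 320, np.float64(30.5))
box rim (array([ 521.2, -198.5]), array([132. ,  95.1]), -5.0, 560, np.float64(27.2))
box rim (array([ 521.1, -199. ]), array([132.1,  94.1]), -4.9, 386, np.float64(29.9))
yaw -5 turn [-6.0000e-02 -5.0000e-02 -1.7997e+02] shift before turn cm [-0.01  0.02  0.68] after turn [ 0.01 -0.02  0.68]
yaw 175 turn [-0.03  0.04  0.03] shift before turn cm [-0.01  0.02  0.68] after turn [-0.01  0.02  0.68]
p [ 0.5198 -0.3602  0.0238] q [ -45.4   41.5   75.6   -0.    62.9 -130.5] w 0.017327749723759885 t 7.8667 F [-0.9 -0.4 -0.7]
```

{"fn": "jog_arm", "kwargs": {"plan": "0 0 0 0 0 0.2 255; 0 0 0 0 0 0.2 255; 0 0 0 0 0 0.1 255; 0 0 0 0 0 0.1 255; 0 0 0 0 0 0 255; 0 0 0 0 0 0 255; 0 0 0 0 0 0 255"}}

```text
time_s: 8.45
position: [0.5197, -0.36, 0.0174]
tool_rot: [[-0.996, 0.087, 0.0], [0.087, 0.996, -0.0], [-0.0, -0.0, -1.0]]
ft_force: [0.7, -0.7, -1.7]
grip_width: 0.0168
gripper_force: 58.8
```

{"fn": "jog_arm", "kwargs": {"plan": "0 0 0 0 0 0.1 255; 0 0 0 0 0 0 255; 0 0 0 0 0 0 255"}}

```text
time_s: 8.7
position: [0.5198, -0.3601, 0.0168]
tool_rot: [[-0.996, 0.087, 0.0], [0.087, 0.996, -0.001], [-0.001, -0.0, -1.0]]
ft_force: [-0.4, 1.5, 3.0]
grip_width: 0.017
gripper_force: 59.3
```

{"fn": "jog_arm", "kwargs": {"plan": "0 0 0 0 0 0.05 255; 0 0 0 0 0 0 255; 0 0 0 0 0 0 255"}}

```text
time_s: 8.95
position: [0.5198, -0.3601, 0.0168]
tool_rot: [[-0.996, 0.087, 0.001], [0.087, 0.996, -0.001], [-0.001, -0.001, -1.0]]
ft_force: [-2.7, 0.2, 8.0]
grip_width: 0.0172
gripper_force: 60.1
```

Contact reached; opening and rising.

{"fn": "jog_arm", "kwargs": {"plan": "0 0 0 0 0 0 0; 0 0 0 0 0 0 0; 0 0 0 0 0 0 0; 0 0 0 0 0 0 0; 0 0 0 0 0 0 0; 0 0 0 0 0 0 0; 0 0 0 0 0 0 0; 0 0 0 0 0 0 0; 0 0 0 0 0 0 0; 0 0 0 0 0 0 0"}}

```text
time_s: 9.78
position: [0.5197, -0.3599, 0.0158]
tool_rot: [[-0.996, 0.087, -0.0], [0.087, 0.996, -0.0], [0.0, -0.0, -1.0]]
ft_force: [0.4, 0.2, 0.3]
grip_width: 0.0855
gripper_force: 0.0
```

{"fn": "jog_arm", "kwargs": {"plan": "0 0 0 0 0 -1 0; 0 0 0 0 0 -2 0; 0 0 0 0 0 -3 0; 0 0 0 0 0 -3 0; 0 0 0 0 0 -3 0; 0 0 0 0 0 -3 0; 0 0 0 0 0 -3 0; 0 0 0 0 0 -3 0; 0 0 0 0 0 -2 0; 0 0 0 0 0 0 0"}}

```text
time_s: 10.62
position: [0.5204, -0.3607, 0.2518]
tool_rot: [[-0.996, 0.087, 0.007], [0.086, 0.996, -0.007], [-0.007, -0.006, -1.0]]
ft_force: [0.5, -0.8, -0.4]
grip_width: 0.0851
gripper_force: 0.0
```

```bash
python3 - <<'E'
from h import *
im=imaging.get_image("scene"); save(im,"laid.png",(180,100,420,280),3); P,u,v=world(im)
m=np.hypot(P[:,0]-.52,P[:,1]+.36)<.09; print("lid",rect(P[m],.007,.018)); 
goto([.5695,.2005,.25],-1.2)
E
```

```text
lid (array([ 519.1, -359.1]), array([135. ,  98.7]), -4.8, 693, np.float64(12.6))
yaw -1.2 turn [  0.35   0.32 176.24] shift before turn cm [-0.08 56.29 -0.31] after turn [  3.77 -56.16  -0.11]
yaw 178.8 turn [-0.21  0.23 -3.76] shift before turn cm [-0.08 56.29 -0.31] after turn [-3.77 56.16 -0.11]
p [ 0.52   -0.3602  0.2489] q [ -45.4   29.7   58.3    0.    91.7 -130.5] w 0.08537404686890959 t 10.6667 F [ 0.1  0.8 -0.5]
```

View pics/laid.png

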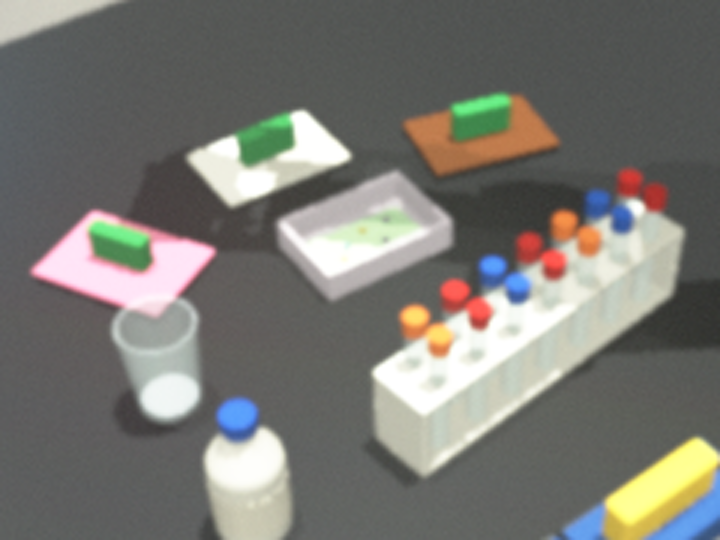

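The white lid lies flat on the bare bench at (268,155), clear of the box (365,235). Next is the lamp.

{"fn": "jog_arm", "kwargs": {"plan": "0 0 -3.8 0 0 0 0; 0 0 0 -0.2 2.8 0 0; 0 0 0 -0.2 2.8 0 0; 0 0 0 -0.2 2.8 0 0; 0 0 0 -0.2 2.8 0 0; 0 0 0 -0.2 2.8 0 0; 0 0 0 -0.2 2.8 0 0; 0 0 0 -0.2 2.8 0 0; 0 0 0 -0.2 2.8 0 0; 0 0 0 -0.2 2.8 0 0"}}

```text
time_s: 11.5
position: [0.5422, -0.1068, 0.2449]
tool_rot: [[-1.0, 0.02, -0.002], [0.02, 1.0, 0.001], [0.002, 0.001, -1.0]]
ft_force: [0.7, 0.2, 0.3]
grip_width: 0.0856
gripper_force: 0.0
```

{"fn": "jog_arm", "kwargs": {"plan": "0 0 0 -0.2 2.8 0 0; 0 0 0 -0.2 2.8 0 0; 0 0 0 -0.2 2.8 0 0; 0 0 0 -0.2 2.8 0 0; 0 0 0 -0.2 2.8 0 0; 0 0 0 -0.2 2.8 0 0; 0 0 0 -0.2 2.8 0 0; 0 0 0 -0.2 2.8 0 0; 0 0 0 -0.2 2.8 0 0; 0 0 0 -0.2 2.8 0 0"}}

```text
time_s: 12.33
position: [0.5679, 0.1725, 0.2449]
tool_rot: [[-1.0, 0.02, -0.002], [0.02, 1.0, -0.0], [0.002, -0.0, -1.0]]
ft_force: [-0.2, -0.8, -0.3]
grip_width: 0.0855
gripper_force: 0.0
```

{"fn": "jog_arm", "kwargs": {"plan": "0 0 0 0 2.8 0 0; 0 0 0 0 0 0 0; 0 0 0 0 0 0 0; 0 0 0 0 0 0 0"}}

```text
time_s: 12.67
position: [0.5687, 0.1987, 0.2452]
tool_rot: [[-1.0, 0.02, -0.001], [0.02, 1.0, -0.001], [0.001, -0.001, -1.0]]
ft_force: [-0.7, -0.0, 0.1]
grip_width: 0.0854
gripper_force: 0.0
```

```bash
python3 - <<'E'
from h import *
im=imaging.get_image("wrist"); P,u,v=world(im)
for lo,hi,r in((.04,.052,.1),(.075,.1,.08)):
    m=np.hypot(P[:,0]-.57,P[:,1]-.2)<r; print(rect(P[m],lo,hi))
goto([.569,.2005,.054],-1.2)
E
```

```text
(array([567.3, 200. ]), array([148.1,  60.4]), -1.1, 5881, np.float64(45.1))
(array([567.5, 200.1]), array([88. , 23.8]), -0.8, 2426, np.float64(82.9))
yaw -1.2 turn [-1.0000e-01  4.0000e-02  1.7999e+02] shift before turn cm [-0.03  0.23 19.14] after turn [ 1.000e-02 -2.200e-01  1.914e+01]
yaw 178.8 turn [-0.03 -0.06 -0.01] shift before turn cm [-0.03  0.23 19.14] after turn [-1.000e-02  2.200e-01  1.914e+01]
p [0.5689 0.1983 0.2454] q [  8.   26.7  63.9  -0.   89.4 -80.8] w 0.08551289097617984 t 12.7167 F [ 0.2 -0.  -0.8]
```

{"fn": "jog_arm", "kwargs": {"plan": "0 0 0 0 0.2 3 0; 0 0 0 0 0 3 0; 0 0 0 0 0 3 0; 0 0 0 0 0 3 0; 0 0 0 0 0 2 0; 0 0 0 0 0 2 0; 0 0 0 0 0 1.6 0; 0 0 0 0 0 1.5 0; 0 0 0 0 0 0 0; 0 0 0 0 0 0 0", "grip_force": 90}}

```text
time_s: 13.55
position: [0.569, 0.2002, 0.0547]
tool_rot: [[-1.0, 0.022, -0.001], [0.022, 1.0, -0.0], [0.001, -0.0, -1.0]]
ft_force: [-0.5, -0.8, 0.2]
grip_width: 0.0853
gripper_force: 0.0
```

{"fn": "jog_arm", "kwargs": {"plan": "0 0 0 0 0 0 255; 0 0 0 0 0 0 255; 0 0 0 0 0 0 255; 0 0 0 0 0 0 255; 0 0 0 0 0 0 255; 0 0 0 0 0 0 255; 0 0 0 0 0 0 255; 0 0 0 0 0 0 255; 0 0 0 0 0 0 255; 0 0 0 0 0 0 255"}}

```text
time_s: 14.38
position: [0.5693, 0.2011, 0.0555]
tool_rot: [[-1.0, 0.02, 0.001], [0.02, 1.0, -0.0], [-0.001, -0.0, -1.0]]
ft_force: [-1.0, -2.0, 5.8]
grip_width: 0.0226
gripper_force: 88.7
```

{"fn": "jog_arm", "kwargs": {"plan": "0 0 0 0 0 -0.5 255; 0 0 0 0 0 -1 255; 0 0 0 0 0 -1.5 255; 0 0 0 0 0 -2 255; 0 0 0 0 0 -2.5 255; 0 0 0 0 0 -2.5 255; 0 0 0 0 0 -2.5 255; 0 0 0 0 0 -2.5 255; 0 0 0 0 0 -2.5 255; 0 0 0 0 0 -1.5 255"}}

```text
time_s: 15.22
position: [0.5692, 0.2013, 0.248]
tool_rot: [[-1.0, 0.02, 0.003], [0.02, 1.0, 0.001], [-0.003, 0.001, -1.0]]
ft_force: [0.6, 0.2, -3.3]
grip_width: 0.0227
gripper_force: 88.6
```

```bash
python3 - <<'E'
from h import *
im=imaging.get_image("scene"); save(im,"lampup.png",(280,150,480,310),3); P,u,v=world(im)
s=env.observe(); c=s["position"]; m=np.hypot(P[:,0]-c[0],P[:,1]-c[1])<.11
blue=(im["pixels"][v,u,2]>im["pixels"][v,u,0]*1.6); b=P[m&blue&(P[:,2]>.12)]
print("blue z range",np.percentile(b[:,2],[1,5,50,95,99]),rect(b,.12,.4))
goto([.522,-.198,.24],-5)
E
```

```text
blue z range [0.20920318 0.21200659 0.23792181 0.24135482 0.2424074 ] (array([573.6, 215.6]), array([154.8,  64.3]), -15.0, 1661, np.float64(237.9))
yaw -5 turn [-6.0000e-01  1.3000e-01 -1.7615e+02] shift before turn cm [  3.99 -40.03   0.95] after turn [-1.29 40.21  1.03]
yaw 175 turn [0.08 0.39 3.85] shift before turn cm [  3.99 -40.03   0.95] after turn [  1.29 -40.21   1.03]
p [0.5699 0.2014 0.2503] q [  8.3  26.6  63.4   0.   89.6 -80.6] w 0.022661470116414107 t 15.2667 F [ 0.9 -0.2  0.3]
```

View pics/lampup.png

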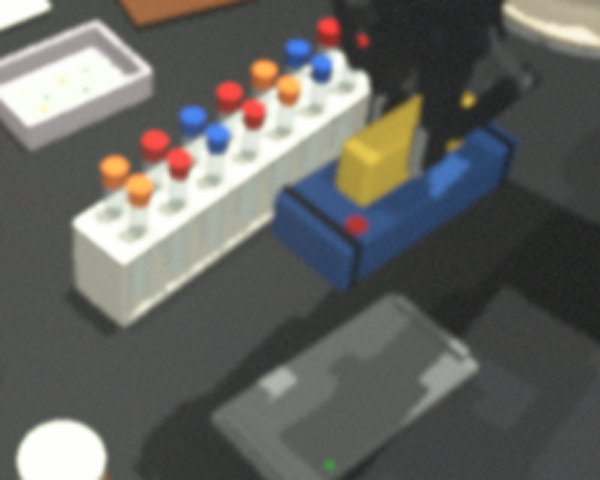

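The lamp is held level at (400,200), above the empty charger (345,380). I'm carrying it over the rack with its underside at 0.207 m.

{"fn": "jog_arm", "kwargs": {"plan": "0 0 1.9 0 0 0 255; 0 0 1.9 0 -1 0 255; 0 0 0 0.1 -2 0 255; 0 0 0 0.1 -2.5 0 255; 0 0 0 0.1 -2.5 0 255; 0 0 0 0.1 -2.5 0 255; 0 0 0 0.1 -2.5 0 255; 0 0 0 0.1 -2.5 0 255; 0 0 0 0.1 -2.5 0 255; 0 0 0 0.1 -2.5 0 255"}}

```text
time_s: 16.1
position: [0.5427, -0.004, 0.244]
tool_rot: [[-0.996, 0.088, -0.002], [0.088, 0.996, 0.0], [0.002, 0.0, -1.0]]
ft_force: [0.4, -1.0, -3.5]
grip_width: 0.0227
gripper_force: 88.7
```

{"fn": "jog_arm", "kwargs": {"plan": "0 0 0 0.1 -2.5 0 255; 0 0 0 0.1 -2.5 0 255; 0 0 0 0.1 -2.5 0 255; 0 0 0 0.1 -2.5 0 255; 0 0 0 0.1 -2.5 0 255; 0 0 0 0.1 -2.5 0 255; 0 0 0 0 -2.2 0 255; 0 0 0 0 -1.6 0 255; 0 0 0 0 -0.9 0 255; 0 0 0 0 0 0 255"}}

```text
time_s: 16.93
position: [0.5199, -0.1998, 0.244]
tool_rot: [[-0.996, 0.089, -0.001], [0.089, 0.996, 0.001], [0.002, 0.0, -1.0]]
ft_force: [-0.3, -0.2, -3.3]
grip_width: 0.0226
gripper_force: 88.6
```

```bash
cat > lamp.py <<'E'
from h import *
s=env.observe(); c=s["position"]; zb=c[2]-.0427
for cam in ("top","wrist","scene"):
    im=imaging.get_image(cam); P,u,v=world(im); px=im["pixels"].astype(int)[v,u]
    m=np.hypot(P[:,0]-c[0],P[:,1]-c[1])<.1
    blue=m&(px[:,2]>px[:,0]*1.5)&(abs(P[:,2]-zb-.034)<.008); yel=m&(px[:,0]>px[:,2]*1.8)&(px[:,1]>px[:,2]*1.5)&(P[:,2]>zb+.04)
    for n,k in (("blue",blue),("yellow",yel)):
        if k.sum()<60: continue
        Q=P[k]; nrm=np.linalg.svd(Q-Q.mean(0),full_matrices=False)[2][2]
        print(cam,n,rect(Q,-1,1),"tilt deg",round(np.degrees(np.arccos(abs(nrm[2]))),1),"topz",np.round(np.percentile(Q[:,2],[5,50,95]),4))
    save(im,f"f_{cam}_{s['time_s']:.1f}.png")
E
python3 - <<'E'
import lamp; from h import *
goto([.522,-.198,.10],-5)
E
```

```text
top blue (array([ 519.7, -192.6]), array([152.2,  54.4]), 0.9, 515, np.float64(234.8)) tilt deg 2.2 topz [0.2317 0.2348 0.2367]
top yellow (array([ 544. , -161.4]), array([67.3, 22.9]), -76.9, 79, np.float64(265.5)) tilt deg 77.0 topz [0.2485 0.2655 0.4987]
wrist blue (array([ 513.8, -197.4]), array([138.8,  60.1]), -5.0, 13472, np.float64(234.0)) tilt deg 0.2 topz [0.2327 0.234  0.2351]
wrist yellow (array([ 519.1, -205.8]), array([79.5, 78.8]), -62.1, 12263, np.float64(271.7)) tilt deg 4.4 topz [0.2621 0.2717 0.2729]
scene blue (array([ 521.1, -193.9]), array([150.2,  60.8]), -7.6, 579, np.float64(236.3)) tilt deg 4.7 topz [0.2285 0.2363 0.2385]
scene yellow (array([ 526.6, -183.7]), array([89.1, 51.5]), -24.9, 452, np.float64(263.8)) tilt deg 86.3 topz [0.2439 0.2638 0.2763]
yaw -5 turn [ 6.0000e-02  7.0000e-02 -1.7994e+02] shift before turn cm [-0.17 -0.07 14.46] after turn [ 0.16  0.06 14.46]
yaw 175 turn [ 0.04 -0.04  0.06] shift before turn cm [-0.17 -0.07 14.46] after turn [-0.16 -0.06 14.46]
p [ 0.5205 -0.1973  0.2446] q [ -33.    22.    71.8    0.    86.2 -118. ] w 0.022913720910216498 t 17.0833 F [-0.1  0.6 -2.9]
```

{"fn": "jog_arm", "kwargs": {"plan": "0 0 0 -0.1 -0.1 1 255; 0 0 0 0 0 2 255; 0 0 0 0 0 2 255; 0 0 0 0 0 2 255; 0 0 0 0 0 2 255; 0 0 0 0 0 2 255; 0 0 0 0 0 1.5 255; 0 0 0 0 0 1 255; 0 0 0 0 0 0.5 255; 0 0 0 0 0 0 255"}}

```text
time_s: 17.92
position: [0.5214, -0.1987, 0.1039]
tool_rot: [[-0.996, 0.086, -0.001], [0.086, 0.996, 0.001], [0.001, 0.001, -1.0]]
ft_force: [-0.5, -0.1, -3.5]
grip_width: 0.0226
gripper_force: 88.9
```

```bash
python3 - <<'E'
import lamp; from h import *
goto([.522,-.198,.0845],-5)
E
```

```text
top blue (array([ 526.1, -192.5]), array([146.7,  40.8]), 9.2, 253, np.float64(94.7)) tilt deg 2.2 topz [0.0915 0.0947 0.0976]
wrist blue (array([ 515.1, -198.1]), array([138.6,  59.8]), -5.2, 13349, np.float64(94.6)) tilt deg 0.2 topz [0.0934 0.0946 0.0957]
wrist yellow (array([ 514.4, -191.5]), array([83.8, 76.6]), -51.5, 12296, np.float64(132.4)) tilt deg 11.5 topz [0.1227 0.1324 0.1335]
scene blue (array([ 523.8, -193.7]), array([146.6,  55.8]), -5.6, 463, np.float64(96.8)) tilt deg 5.4 topz [0.0893 0.0968 0.0994]
scene yellow (array([ 527.8, -191.8]), array([77.8, 55.2]), -41.1, 314, np.float64(124.0)) tilt deg 82.2 topz [0.1049 0.124  0.1374]
yaw -5 turn [-1.4000e-01 -8.0000e-02 -1.7996e+02] shift before turn cm [0.02 0.14 2.12] after turn [-0.02 -0.14  2.12]
yaw 175 turn [-0.05  0.09  0.04] shift before turn cm [0.02 0.14 2.12] after turn [0.02 0.14 2.12]
p [ 0.5221 -0.1994  0.1057] q [ -33.    29.6   83.9   -0.    66.5 -118.1] w 0.02297487827598841 t 18.0667 F [ 0.7  0.5 -2.7]
```

{"fn": "jog_arm", "kwargs": {"plan": "0 0 0 0 0.1 0.5 255; 0 0 0 0 0 0.5 255; 0 0 0 0 0 0.4 255; 0 0 0 0 0 0.3 255; 0 0 0 0 0 0.2 255; 0 0 0 0 0 0.1 255; 0 0 0 0 0 0 255; 0 0 0 0 0 0 255; 0 0 0 0 0 0 255; 0 0 0 0 0 0 255"}}

```text
time_s: 18.9
position: [0.5218, -0.1983, 0.085]
tool_rot: [[-0.996, 0.087, 0.0], [0.087, 0.996, -0.0], [-0.0, -0.0, -1.0]]
ft_force: [-0.2, 0.5, -4.7]
grip_width: 0.0229
gripper_force: 88.9
```

```bash
python3 - <<'E'
import lamp; from h import *
goto([.522,-.198,.0845],-5); im=imaging.get_image("scene"); save(im,"final.png",(200,110,420,260),3)
P,u,v=world(im); m=np.hypot(P[:,0]-.52,P[:,1]+.36)<.09; print("lid",rect(P[m],.007,.018))
E
```

```text
top blue (array([ 525.9, -192.1]), array([146.3,  40.5]), 10.3, 207, np.float64(75.8)) tilt deg 2.5 topz [0.0719 0.0758 0.0783]
wrist blue (array([ 515.1, -197.3]), array([138.4,  60.1]), -4.9, 13393, np.float64(74.7)) tilt deg 0.2 topz [0.0734 0.0747 0.0758]
wrist yellow (array([ 516.9, -197.1]), array([79.7, 58. ]), -34.3, 12261, np.float64(112.5)) tilt deg 13.4 topz [0.103  0.1125 0.1137]
scene blue (array([ 526.1, -191. ]), array([146. ,  60.9]), -11.5, 453, np.float64(76.3)) tilt deg 3.8 topz [0.0696 0.0763 0.079 ]
scene yellow (array([ 527.1, -189.6]), array([78.7, 55.1]), -40.9, 306, np.float64(103.8)) tilt deg 70.8 topz [0.0845 0.1038 0.1272]
yaw -5 turn [-2.0000e-02 -1.0000e-02 -1.7996e+02] shift before turn cm [-0.03  0.03  0.04] after turn [ 0.03 -0.03  0.04]
yaw 175 turn [-0.01  0.01  0.04] shift before turn cm [-0.03  0.03  0.04] after turn [-0.03  0.03  0.04]
p [ 0.5217 -0.1983  0.0849] q [ -33.    31.    85.3   -0.    63.7 -118. ] w 0.022540778034208363 t 19.05 F [ 0.1  0.  -3.1]
lid (array([ 518.9, -359.5]), array([136.2,  97.2]), -5.0, 630, np.float64(12.7))
```

View pics/final.png

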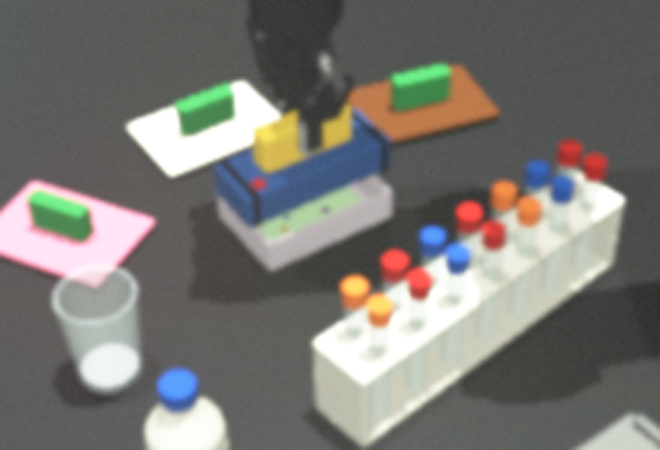

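The lamp sits level and parallel over the box at (300,190), with a visible gap to the rim and its underside about 41 mm above the bench. The lid lies flat at (205,130). Handing in.

```bash
python3 -c "
from rig import job; print(job.close_job())"
```

```text
the job is handed in; nothing more can be done
None
```

The job is handed in, with no verdict returned: by my measurements the lid lies flat, handle up, on the bare bench, and the lamp is held level and centred over the box, parallel to it and about 11 mm above the rim.

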